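# Unload the bench vise into the slotted rack

## Robot

A 6-joint arm with a two-finger parallel gripper is mounted at the origin on the work surface. World frame = base frame: x ahead of the robot, y to its left, z up, the work surface at z = 0. Lengths are in mm, angles in rad, forces in N, time in s.
With the tool pointing down it reaches from about 350 to 775 mm from the base axis. Payload 7.3 kg.
Tool frame: the origin (TCP) lies on the centre line of the jaws, within the pads' length; the fingertips stand 17 mm ahead of it and the grasp point (between the pads) lies 2 mm behind it; z points along the fingers, y is the line along which they close (so a half turn about z gives the same grasp; the last joint's range is limited). The gripper opens to 92 mm and grips with 3 to 60 N. Pads are 19 mm wide; open, the fingers measure 130 mm over their backs; the gripper's body (75 mm by 190 mm) begins 47 mm behind the grasp point.
Start: joints at [1.031, 0.342, 1.524, -0, 1.275, -0.146], TCP at [201.429, 484.84, 243.741] pointing down, gripper open.
Joint ranges: [-2.53, 2.53], [-0.77, 2.02], [0.04, 2.7], [-1, 4.14], [0.28, 2.66], [-3.11, 3.11]. Speed limits (rad/s): [2.57, 2.57, 3.14, 3.14, 3.14, 3.14].

## Interface

Orientations are given as [roll, pitch, yaw] about the fixed x, y, z axes, in that order (R = Rz(yaw) Ry(pitch) Rx(roll)).
In Python, from plant import bot gives the robot as it stands. The module is installed in compiled form; this text tells all that it offers.
- The arm moves only by the shell command python3 -m pendant 'ROWS'. ROWS is JSON, a list of rows, each a list of 3 entries, a list of its own where there are three numbers: the shift along the world's x, y, z as a fraction of full scale, then the turn, a rotation vector about the world's x, y, z as a fraction of full scale, then the opening, from -1 (shut) to 1 (fully open), so that 0 is half open. In form: [[[tx, ty, tz], [rx, ry, rz], claw], ...]. A call has exactly 10 rows; each row shifts and turns the commanded pose from where the row before left it; what a row does not reach is not made up. Full scale, the value 1, is 30 mm for a shift and 0.12 rad for a turn. A row lasts 1/12 s, in which the tool goes at most 41.7 mm and 7.16 degrees, less where a joint would pass 70% of its speed; a pose out of reach is approached as far as the arm can. A call with a number of a shift or a turn outside -1 to 1 is refused whole. A call with a gripper value outside its range is refused whole. The fingers move at their own pace and stop on an object; the grip force is fixed at half the most. Time passes only in rows, so rows that do not move let the fingers close, or fill a call up. It gives the time, the measured TCP pose, the force, the opening and the grip force at its end, in the units of the state.
- bot.get_obs(): the state, without advancing time (a new reading comes with each control period).
- bot.capture(name): name is "side" or "top"; returns the picture (384x512x3 uint8, blue, green, red); there is no depth.
- bot.camera_params(name): a dict with "fovy" (degrees; the focal length in pixels is half the picture's height over the tangent of half this angle, whatever the lens; pixels are square), "cx", "cy" (the principal point, pixels), "distortion" ([k1, k2, p1, p2, k3] as OpenCV has them; the pictures are not rectified), "camera_from_world" (4x4, takes a point from world to camera coordinates). Camera axes: x right, y down, z forward; pixel columns grow to the right and rows downward; lengths in mm; the calibration is good to about 2 mm. A picture is of the moment at which its call begins. camera_params takes no time and is no camera call.
- bot.close_job(): hands the job in; it is judged then, once.
The state is a dict: "time": time; "joint_positions": joint angles; "dq": joint speeds; "tau": joint torques, N m; "tool_pos": TCP position; "tcp_rot": TCP orientation; "contact_force": force on the tool from outside, world axes, zero at the start; "moment": the same for the moment, N m; "grip_width": finger opening in mm; "finger_force": force on a finger pad.
Only numpy, scipy, OpenCV 4.12 (cv2) and the standard library are available. Lean on these libraries where they do the work, as an engineer would, in place of code of your own. Each camera call takes 0.05 s, during which the arm holds its last target. There are 200 camera calls.

## Task

Unload the small bench vise: pull its sliding jaw by the upright post until it is fully open, then lift the drilled plate out and slide it edgewise down into the empty slot of the wooden rack, keeping hold of it until it stands on the slot's floor. Leave it there upright, not sticking out past either end of the slot, leave the vise open, and do not disturb the two small plates in the rack or the brush and the tape measure lying between rack and vise.

Things in the scene. Friction and masses are not known exactly. Their poses are not given: they have to be found in the camera images.
- vise: Grey bench vise, bolted down, 250 long (its x) x 100 wide (its y). Origin at the underside's centre, z up. Fixed jaw at its +x end (face at x = +30.5, top at z = 76). The bed on which the plate stands is at z = 40; a low steel strip (x = 10.5 to 14.5, z = 40 to 50, across the bed) keeps the plate's foot near the fixed jaw.
- jaw (a joint): Sliding jaw of the vise (66 wide, top at z = 75): 0 = closed on the plate, 0.045 m = fully open, at its stop; opens along the vise's -x, away from the fixed jaw. It slides stiffly (about 6 N) and stays where it is left. A pin on its face (8 diameter, 10 long) sits in the plate's lower hole, so the plate cannot be lifted before the jaw is opened.
- jaw_handle (a point): Grip point on the sliding jaw's handle: an upright round steel post, 16 diameter, standing from z = 75 to z = 122 above the bench on the jaw; this point is on its axis 100 above the bench and moves with the jaw (at vise x = -40 when closed). Axes as the vise.
- part_center (a point): Centre (half-way up) of the drilled aluminium plate standing on edge in the vise: 60 wide (its x), 12 thick (its y), 80 tall (its z), about 0.15 kg. Thickness lies along the vise's x; its centre is 80 above the bench at the start, its top 120: the upper 44 stand above the jaws. One 12 hole low at the middle, two 8 holes near the top corners. May go in the rack either way round.
- rack: Wooden rack, fixed, 90 (its x) x 140 (its y) x 45 tall, origin at the underside's centre, z up. Three slots open at the top and at both ends run along its x, at y = -40, 0 and +40: each 16 wide, 28 deep (floor 17 above the bench). Two of them, which vary, hold small drilled plates 60 x 12 x 42 tall that stand 14 above the rack; the third is empty.
- free_slot (a point): Centre of the mouth of the empty slot, 45 above the bench, half-way along the slot; x along the slot, y across it, z up. The plate stands seated when its centre is 12 above this point.
- small_plate_a: One of the two small drilled aluminium plates standing in the rack, origin at the middle of its lower edge; leave alone.
- small_plate_b: The other small plate in the rack, likewise.
- brush: Flat hand brush lying between vise and rack, about 170 long, under 40 tall; origin at its underside; a bystander, leave alone.
- tape_measure: Black tape measure behind the brush, 65 x 35, 60 tall; origin at its underside; a bystander, leave alone.
Things that resemble listed ones, but are neither listed nor needed, are in the scene too. Leave any red look-alike of the part that bears part_center alone.

How it is judged:
By the outcome, as a careful person would: the job done as asked, in the order asked, and still so for the second after the job is handed in, with the robot touching nothing.
It also fails if it takes over 58 s, if anything falls off the work surface, if the arm or the gripper's body presses on something with over 40 N, if the wrist force passes 120 N, or if a joint passes its speed limit or range.

## Working session

There is one attempt and no reset: what is moved stays moved. The work goes in short steps, Python scripts to look and compute and a shell command to move; the robot and the scene stay as the last step left them, time stands still between calls to the robot, and variables do not carry over. Pictures are saved under pics/ and viewed, at most 10 in all, crops included, and the job is handed in when it is done.

```bash
mkdir -p pics; python3 - <<'E'
from plant import bot
import cv2,json
for n in("top","side"):
    cv2.imwrite(f"pics/{n}0.png",cv2.resize(bot.capture(n),(800,600),interpolation=cv2.INTER_CUBIC))
    p=bot.camera_params(n);print(n,p)
print(bot.get_obs())
E
```

```text
top {'fovy': 43.48436959737309, 'cx': 261.87670251932116, 'cy': 183.1878911201026, 'distortion': array([-0.08568029,  0.        ,  0.        ,  0.        ,  0.        ]), 'camera_from_world': array([[-2.70448128e-02, -9.99191842e-01, -2.97361753e-02,
         9.36360522e+01],
       [-9.83025263e-01,  3.19837473e-02, -1.80660933e-01,
         6.11972885e+02],
       [ 1.81466005e-01,  2.43454704e-02, -9.83095818e-01,
         1.11128623e+03],
       [ 0.00000000e+00,  0.00000000e+00,  0.00000000e+00,
         1.00000000e+00]])}
side {'fovy': 44.1834044874051, 'cx': 262.73759880687123, 'cy': 195.5246707054469, 'distortion': array([0.05609466, 0.        , 0.        , 0.        , 0.        ]), 'camera_from_world': array([[ 8.80950857e-01, -4.73192778e-01, -3.76592714e-03,
        -5.12365158e+02],
       [-2.37741716e-01, -4.35698668e-01, -8.68127610e-01,
         2.59388265e+02],
       [ 4.09150906e-01,  7.65673080e-01, -4.96326778e-01,
         8.30760267e+02],
       [ 0.00000000e+00,  0.00000000e+00,  0.00000000e+00,
         1.00000000e+00]])}
{'time': 0.1, 'joint_positions': array([ 1.03097395e+00,  3.42641966e-01,  1.52492258e+00,  1.26734186e-05,
        1.27539503e+00, -1.45974715e-01]), 'dq': array([-7.76256412e-04,  7.06361246e-05, -1.44635743e-03,  6.45753181e-04,
        1.19956790e-03,  1.61689318e-04]), 'tau': array([ 9.89462606e-04, -4.32005095e+01, -2.44693565e+01,  7.18615344e-02,
        5.25907287e-02,  3.40650260e-06]), 'tool_pos': array([201.25348084, 484.52687884, 243.11981382]), 'tcp_rot': array([-3.14024202e+00, -2.10819760e-04,  2.74774116e+00]), 'contact_force': array([0.77291262, 0.4801631 , 0.677787  ]), 'moment': array([-0.03494697,  0.04635857,  0.02326066]), 'finger_force': 0.0, 'grip_width': 91.80000928074465}
```

View pics/top0.png

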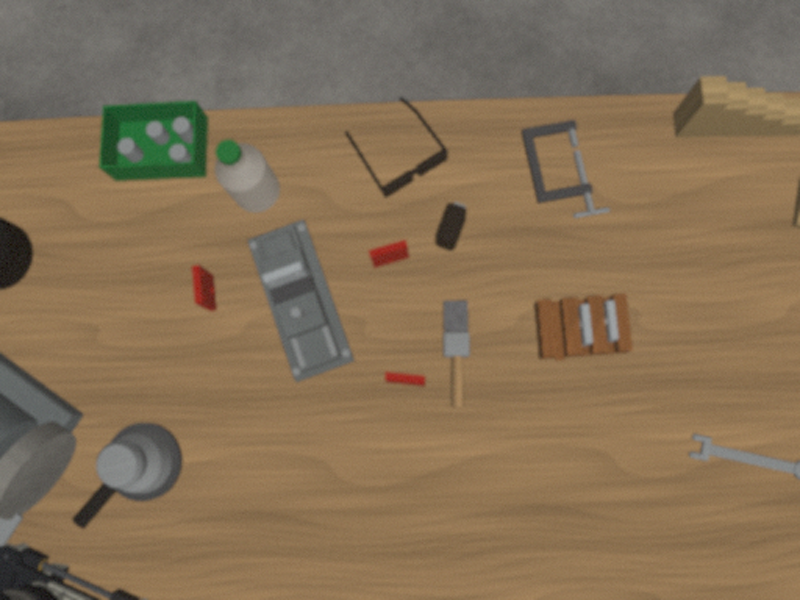

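View pics/side0.png

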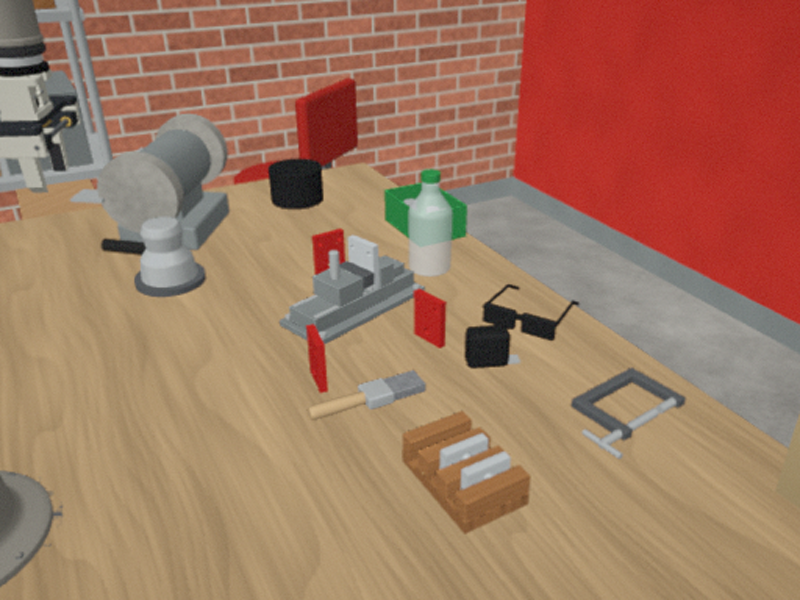

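The top view shows the vise at (300,300), with the post at (296,312) and the bright plate at (284,272). The rack is at (584,327), and its left slot, near (561,327), is empty. The brush is at (456,350) and the tape measure at (451,226).

Candidates for the part are the bright plate in the vise and the red plates at (204,288), (389,254) and (405,379). The grey one between the jaws fits, because the red ones are look-alikes. I'll confirm with an enlarged crop.

```bash
python3 - <<'E'
from plant import bot
import cv2,numpy as np
t=bot.capture("top");s=bot.capture("side")
def c(im,x,y,w,h,k): return cv2.resize(im[y:y+h,x:x+w],None,fx=k,fy=k,interpolation=cv2.INTER_CUBIC)
cv2.imwrite("pics/top1.png",np.hstack([c(t,150,135,80,115,5),c(t,335,150,80,115,5)]))
cv2.imwrite("pics/side1.png",np.hstack([c(s,175,140,100,120,4),c(s,250,235,100,120,4)]))
E
```

```text
(no output)
```

View pics/top1.png

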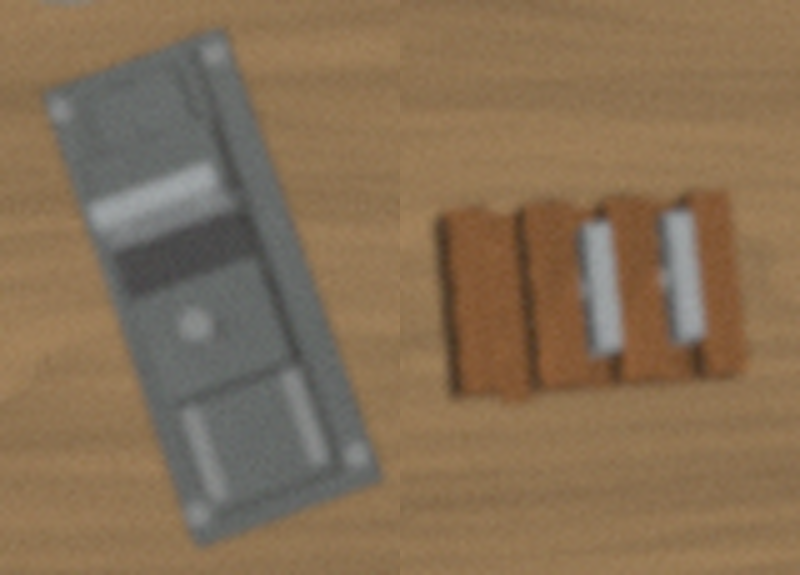

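View pics/side1.png

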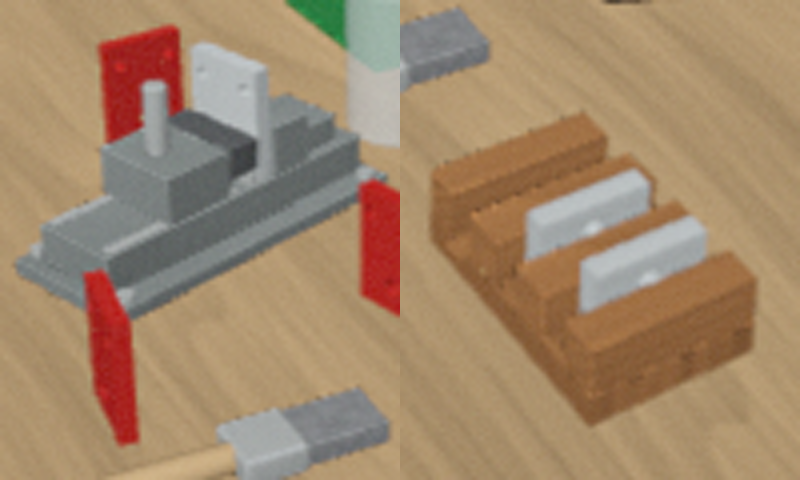

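The crop confirms the grey drilled plate between the jaws as the part. The free slot is the leftmost one in the top view, on the +y side. Next I'll fit poses from both views.

```bash
cat > h.py <<'E'
from plant import bot
import cv2,numpy as np
from scipy.optimize import least_squares
P={n:bot.camera_params(n) for n in("top","side")}
def proj(n,X):
    p=P[n];f=192/np.tan(np.radians(p["fovy"]/2));T=p["camera_from_world"]
    K=np.array([[f,0,p["cx"]],[0,f,p["cy"]],[0,0,1]])
    return cv2.projectPoints(np.atleast_2d(np.float64(X)),cv2.Rodrigues(T[:3,:3])[0],T[:3,3],K,p["distortion"])[0][:,0]
def W(q,L): # local->world, q=x,y,yaw
    L=np.atleast_2d(np.float64(L));c,s=np.cos(q[2]),np.sin(q[2])
    return np.c_[q[0]+c*L[:,0]-s*L[:,1],q[1]+s*L[:,0]+c*L[:,1],L[:,2]]
def fit(obs,q0):
    def r(q): return np.concatenate([(proj(n,W(q,L))-px).ravel() for n,L,px in obs])
    s=least_squares(r,q0,loss="soft_l1",args=());return s.x,np.round(r(s.x).reshape(-1,2),1).tolist()
def cr(x0,y0,k,pts): return (np.float64(pts)+.5)/k-.5+[x0,y0]
E
python3 - <<'E'
from h import *
tr=lambda p:cr(335,150,5,np.float64(p)-[400,0]); tv=lambda p:cr(150,135,5,p)
sv=lambda p:cr(175,140,4,p); sr=lambda p:cr(250,235,4,np.float64(p)-[400,0])
C=[[45,70,45],[45,-70,45],[-45,-70,45],[-45,70,45]]
ro=[("top",C,tr([[443,213],[728,192],[745,375],[455,395]])),
 ("side",C,sr([[585,115],[755,280],[590,350],[431,182]]))]
r,e=fit(ro,[540,-200,0.]);print("rack",r,e)
print("slot",W(r,[0,40,45]), "tops", [((proj('top',W(r,[0,y,59]))+.5-[335,150])*5+[400,0]).round() .tolist()for y in(0,-40)])
B=[[125,50],[125,-50],[-125,-50],[-125,50]]
def res(q):
    z=q[3];L=lambda a:W(q,a)
    a=[proj("top",L([b+[z] for b in B]))-tv([[43,93],[227,30],[381,480],[203,545]]),
       proj("top",L([[-40,0,122]]))-tv([[196,324]]),
       proj("side",L([[-40,0,122]]))-sv([[154,85]]),
       proj("top",L([[24.5,0,120]]))-tv([[152,197]]),
       proj("side",L([[18.5,30,120],[18.5,-30,120],[30.5,30,120],[30.5,-30,120]]))-sv([[192,50],[259,74],[200,42],[268,68]])]
    return np.concatenate(a).ravel()
s=least_squares(res,[580,170,.3,10],loss="soft_l1");q=s.x
print("vise",q,res(q).round(1).reshape(-1,2).tolist())
print("handle",W(q,[-40,0,100]),"plate",W(q,[24.5,0,80]))
for z,pt,n in((0,(204*.64,310*.64),'red'),):pass
E
```

```text
rack [ 5.47001598e+02 -1.94878232e+02  3.12516937e-02] [[0.6, -0.8], [0.5, -0.2], [1.1, -0.1], [1.5, -0.3], [-0.7, -1.4], [0.1, -0.7], [-0.6, 0.2], [-1.1, -3.7]]
slot [[ 545.75173367 -154.89776417   45.        ]] tops [[[604.0, 288.0]], [[687.0, 283.0]]]
vise [6.08413622e+02 2.54368219e+02 3.28009592e-01 7.44511434e+00] [[0.4, 0.2], [-0.2, -0.5], [1.3, 0.0], [-0.8, 1.0], [0.3, -0.2], [0.0, -0.2], [0.4, -0.4], [-0.4, -1.2], [-1.2, -0.6], [0.9, -0.5], [-0.1, -0.5]]
handle [[570.54620383 241.48184358 100.        ]] plate [[631.60741515 262.26112344  80.        ]]
```

```bash
python3 -m pendant '[[[0.615,-0.405,0],[0,0,-0.354],0],[[0.615,-0.405,0],[0,0,-0.354],0],[[0.615,-0.405,0],[0,0,-0.354],0],[[0.615,-0.405,0],[0,0,-0.354],0],[[0.615,-0.405,0],[0,0,-0.354],0],[[0.615,-0.405,0],[0,0,-0.354],0],[[0.615,-0.405,0],[0,0,-0.354],0],[[0.615,-0.405,0],[0,0,-0.354],0],[[0.615,-0.405,0],[0,0,-0.354],0],[[0.615,-0.405,0],[0,0,-0.354],0]]'
python3 -m pendant '[[[0.615,-0.405,0],[0,0,-0.354],0],[[0.615,-0.405,0],[0,0,-0.354],0],[[0.615,-0.405,0],[0,0,-0.354],0],[[0.615,-0.405,0],[0,0,-0.354],0],[[0.615,-0.405,0],[0,0,-0.354],0],[[0.615,-0.405,0],[0,0,-0.354],0],[[0.615,-0.405,0],[0,0,-0.354],0],[[0.615,-0.405,0],[0,0,-0.354],0],[[0.615,-0.405,0],[0,0,-0.354],0],[[0.615,-0.405,0],[0,0,-0.354],0]]'
```

```text
time: 1.03
tool_pos: [386.7, 362.6, 243.6]
tcp_rot: [-3.141, -0.0, 2.321]
contact_force: [0.2, 0.0, 0.0]
grip_width: 45.7
finger_force: 0.0
time: 1.87
tool_pos: [571.1, 241.1, 243.4]
tcp_rot: [-3.141, -0.0, 1.896]
contact_force: [1.1, 0.8, 0.1]
grip_width: 46.1
finger_force: 0.0
```

```bash
python3 -m pendant '[[[0,0,-0.5],[0,0,0],0],[[0,0,-0.5],[0,0,0],0],[[0,0,-0.5],[0,0,0],0],[[0,0,-0.5],[0,0,0],0],[[0,0,-0.5],[0,0,0],0],[[0,0,-0.5],[0,0,0],0],[[0,0,-0.5],[0,0,0],0],[[0,0,-0.5],[0,0,0],0],[[0,0,-0.5],[0,0,0],0],[[0,0,-0.33],[0,0,0],0]]'
python3 -m pendant '[[[0,0,0],[0,0,0],-0.7],[[0,0,0],[0,0,0],-1],[[0,0,0],[0,0,0],-1],[[0,0,0],[0,0,0],-1],[[0,0,0],[0,0,0],-1],[[0,0,0],[0,0,0],-1],[[0,0,0],[0,0,0],-1],[[0,0,0],[0,0,0],-1],[[0,0,0],[0,0,0],-1],[[0,0,0],[0,0,0],-1]]'
```

```text
time: 2.7
tool_pos: [569.7, 241.6, 97.0]
tcp_rot: [-3.139, -0.0, 1.898]
contact_force: [0.6, 0.4, -0.3]
grip_width: 46.0
finger_force: 0.0
time: 3.53
tool_pos: [570.7, 241.9, 99.8]
tcp_rot: [3.14, 0.0, 1.898]
contact_force: [-1.6, -1.0, 6.0]
grip_width: 15.5
finger_force: 30.0
```

```bash
python3 -m pendant '[[[-0.158,-0.0537,0],[0,0,0],-1],[[-0.158,-0.0537,0],[0,0,0],-1],[[-0.158,-0.0537,0],[0,0,0],-1],[[-0.158,-0.0537,0],[0,0,0],-1],[[-0.158,-0.0537,0],[0,0,0],-1],[[-0.158,-0.0537,0],[0,0,0],-1],[[-0.158,-0.0537,0],[0,0,0],-1],[[-0.158,-0.0537,0],[0,0,0],-1],[[-0.158,-0.0537,0],[0,0,0],-1],[[0,0,0],[0,0,0],-1]]'
```

```text
time: 4.37
tool_pos: [528.9, 227.7, 99.8]
tcp_rot: [3.137, 0.0, 1.898]
contact_force: [3.6, 1.4, 4.2]
grip_width: 15.4
finger_force: 30.0
```

```bash
python3 -m pendant '[[[-0.04,-0.0135,0],[0,0,0],-1],[[-0.04,-0.0135,0],[0,0,0],-1],[[-0.04,-0.0135,0],[0,0,0],-1],[[-0.04,-0.0135,0],[0,0,0],-1],[[0,0,0],[0,0,0],-1],[[0,0,0],[0,0,0],-1],[[0,0,0],[0,0,0],-1],[[0,0,0],[0,0,0],-1],[[0,0,0],[0,0,0],-1],[[0,0,0],[0,0,0],-1]]'
```

```text
time: 5.2
tool_pos: [528.3, 227.4, 99.8]
tcp_rot: [3.129, -0.0, 1.898]
contact_force: [18.5, 8.0, -8.2]
grip_width: 15.2
finger_force: 30.0
```

```bash
python3 -m pendant '[[[0,0,0],[0,0,0],0],[[0,0,0],[0,0,0],0],[[0,0,0],[0,0,0],0],[[0,0,0],[0,0,0],0],[[0,0,0.2],[0,0,0],0],[[0,0,0.4],[0,0,0],0],[[0,0,0.4],[0,0,0],0],[[0,0,0.4],[0,0,0],0],[[0,0,0.4],[0,0,0],0],[[0,0,0.3],[0,0,0],0]]'
python3 - <<'E'
from h import *
t=bot.capture("top");s=bot.capture("side");print(bot.get_obs()["tool_pos"])
def c(im,x,y,w,h,k): return cv2.resize(im[y:y+h,x:x+w],None,fx=k,fy=k,interpolation=cv2.INTER_CUBIC)
cv2.imwrite("pics/b.png",np.hstack([c(t,150,135,80,115,5),c(s,175,125,80,115,5)]))
E
```

```text
time: 6.03
tool_pos: [522.9, 225.7, 163.2]
tcp_rot: [3.141, 0.0, 1.898]
contact_force: [0.2, -0.1, 0.4]
grip_width: 46.0
finger_force: 0.0
[523.57943814 225.94198501 163.59372213]
```

View pics/b.png

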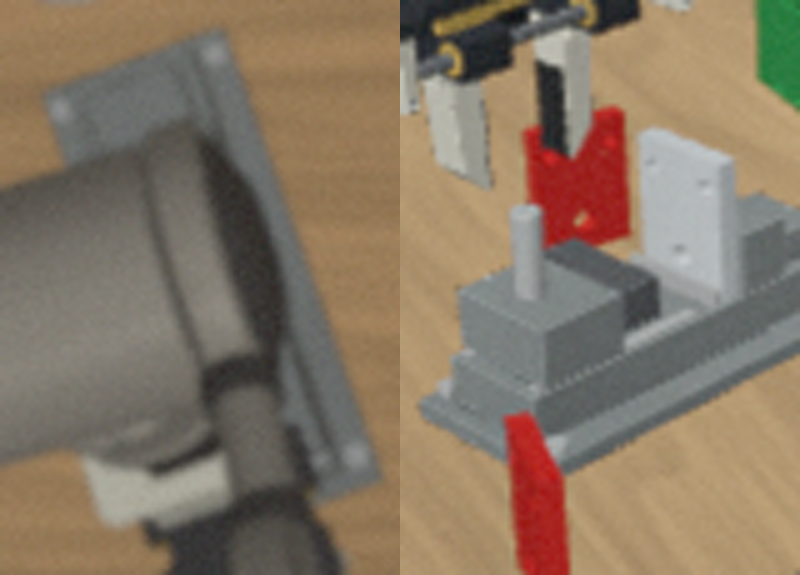

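The jaw is open, with the post at (526,250) in the crop and the pin clear of the plate. The plate stands free at (688,215). Next I move over it and descend.

```bash
python3 -m pendant '[[[0.4,0.134,0],[0,0,0],0],[[0.4,0.134,0],[0,0,0],0],[[0.4,0.134,0],[0,0,0],0],[[0.4,0.134,0],[0,0,0],0],[[0.4,0.134,0],[0,0,0],0],[[0.4,0.134,0],[0,0,0],0],[[0.4,0.134,0],[0,0,0],0],[[0.4,0.134,0],[0,0,0],0],[[0.4,0.134,0],[0,0,0],0],[[0,0,0],[0,0,0],0]]'
python3 - <<'E'
from h import *
o=cr(175,125,5,np.float64([[638,135],[728,163],[650,127],[737,155]])-[400,0])
q,e=fit([("side",[[-6,30,120],[-6,-30,120],[6,30,120],[6,-30,120]],o)],[630,262,.328]);print(q,e)
E
```

```text
time: 6.97
tool_pos: [632.1, 262.1, 160.4]
tcp_rot: [-3.141, 0.0, 1.898]
contact_force: [-0.5, -0.4, 0.3]
grip_width: 46.1
finger_force: 0.0
[6.32384712e+02 2.61498221e+02 4.51494280e-01] [[-0.4, -0.1], [-0.4, 0.0], [0.2, 0.0], [0.7, -0.0]]
```

```bash
python3 -m pendant '[[[0,0,-0.2],[0,0,0],0],[[0,0,-0.25],[0,0,0],0],[[0,0,-0.25],[0,0,0],0],[[0,0,-0.25],[0,0,0],0],[[0,0,-0.25],[0,0,0],0],[[0,0,-0.25],[0,0,0],0],[[0,0,-0.2],[0,0,0],0],[[0,0,-0.15],[0,0,0],0],[[0,0,-0.1],[0,0,0],0],[[0,0,0],[0,0,0],0]]'
python3 -m pendant '[[[0,0,0],[0,0,0],-0.5],[[0,0,0],[0,0,0],-0.6],[[0,0,0],[0,0,0],-0.7],[[0,0,0],[0,0,0],-1],[[0,0,0],[0,0,0],-1],[[0,0,0],[0,0,0],-1],[[0,0,0],[0,0,0],-1],[[0,0,0],[0,0,0],-1],[[0,0,0],[0,0,0],-1],[[0,0,0],[0,0,0],-1]]'
```

```text
time: 7.8
tool_pos: [630.7, 261.8, 104.0]
tcp_rot: [-3.141, -0.0, 1.898]
contact_force: [0.3, 0.5, -0.6]
grip_width: 46.1
finger_force: 0.0
time: 8.63
tool_pos: [631.0, 261.9, 105.0]
tcp_rot: [3.141, 0.0, 1.898]
contact_force: [-0.5, 0.2, 1.3]
grip_width: 11.6
finger_force: 30.0
```

```bash
python3 -m pendant '[[[0,0,0.15],[0,0,0],-1],[[0,0,0.3],[0,0,0],-1],[[0,0,0.35],[0,0,0],-1],[[0,0,0.35],[0,0,0],-1],[[0,0,0.35],[0,0,0],-1],[[0,0,0.35],[0,0,0],-1],[[0,0,0.35],[0,0,0],-1],[[0,0,0.35],[0,0,0],-1],[[0,0,0.35],[0,0,0],-1],[[0,0,0.2],[0,0,0],-1]]'
```

```text
time: 9.47
tool_pos: [631.4, 262.0, 199.9]
tcp_rot: [3.139, 0.0, 1.898]
contact_force: [0.3, -0.0, -1.3]
grip_width: 11.9
finger_force: 30.0
```

```bash
for i in 1; do python3 -m pendant '[[[-0.095,-0.463,0],[0,0,0.354],-1],[[-0.095,-0.463,0],[0,0,0.354],-1],[[-0.095,-0.463,0],[0,0,0.354],-1],[[-0.095,-0.463,0],[0,0,0.354],-1],[[-0.095,-0.463,0],[0,0,0.354],-1],[[-0.095,-0.463,0],[0,0,0.354],-1],[[-0.095,-0.463,0],[0,0,0.354],-1],[[-0.095,-0.463,0],[0,0,0.354],-1],[[-0.095,-0.463,0],[0,0,0.354],-1],[[-0.095,-0.463,0],[0,0,0.354],-1]]'; done
python3 -m pendant '[[[-0.095,-0.463,0],[0,0,0.354],-1],[[-0.095,-0.463,0],[0,0,0.354],-1],[[-0.095,-0.463,0],[0,0,0.354],-1],[[-0.095,-0.463,0],[0,0,0.354],-1],[[-0.095,-0.463,0],[0,0,0.354],-1],[[-0.095,-0.463,0],[0,0,0.354],-1],[[-0.095,-0.463,0],[0,0,0.354],-1],[[-0.095,-0.463,0],[0,0,0.354],-1],[[-0.095,-0.463,0],[0,0,0.354],-1],[[-0.095,-0.463,0],[0,0,0.354],-1]]'
python3 -m pendant '[[[-0.095,-0.463,0],[0,0,0.354],-1],[[-0.095,-0.463,0],[0,0,0.354],-1],[[-0.095,-0.463,0],[0,0,0.354],-1],[[-0.095,-0.463,0],[0,0,0.354],-1],[[-0.095,-0.463,0],[0,0,0.354],-1],[[-0.095,-0.463,0],[0,0,0.354],-1],[[-0.095,-0.463,0],[0,0,0.354],-1],[[-0.095,-0.463,0],[0,0,0.354],-1],[[-0.095,-0.463,0],[0,0,0.354],-1],[[-0.095,-0.463,0],[0,0,0.354],-1]]'
```

```text
time: 10.3
tool_pos: [602.2, 122.3, 198.1]
tcp_rot: [-3.142, -0.0, 2.325]
contact_force: [0.2, 0.5, -1.7]
grip_width: 11.9
finger_force: 30.0
time: 11.13
tool_pos: [573.8, -16.6, 198.1]
tcp_rot: [3.141, 0.0, 2.75]
contact_force: [-0.5, -0.5, -1.8]
grip_width: 11.6
finger_force: 30.0
time: 11.97
tool_pos: [545.3, -155.5, 198.1]
tcp_rot: [3.141, -0.0, -3.109]
contact_force: [0.3, 0.1, -2.1]
grip_width: 11.8
finger_force: 30.0
```

```bash
python3 -m pendant '[[[0,0,-0.2],[0,0,0],-1],[[0,0,-0.3],[0,0,0],-1],[[0,0,-0.3],[0,0,0],-1],[[0,0,-0.3],[0,0,0],-1],[[0,0,-0.3],[0,0,0],-1],[[0,0,-0.3],[0,0,0],-1],[[0,0,-0.3],[0,0,0],-1],[[0,0,-0.3],[0,0,0],-1],[[0,0,-0.2],[0,0,0],-1],[[0,0,0],[0,0,0],-1]]'
python3 - <<'E'
from h import *
t=bot.capture("top");s=bot.capture("side");print(bot.get_obs()["tool_pos"])
def c(im,x,y,w,h,k): return cv2.resize(im[y:y+h,x:x+w],None,fx=k,fy=k,interpolation=cv2.INTER_CUBIC)
cv2.imwrite("pics/c.png",np.hstack([c(t,335,160,66,100,6),c(s,245,240,66,100,6)]))
E
```

```text
time: 12.8
tool_pos: [544.7, -154.4, 121.1]
tcp_rot: [3.14, -0.003, -3.111]
contact_force: [-0.6, -0.2, -1.9]
grip_width: 11.7
finger_force: 30.0
[ 545.50899704 -154.80933012  122.73022008]
```

View pics/c.png

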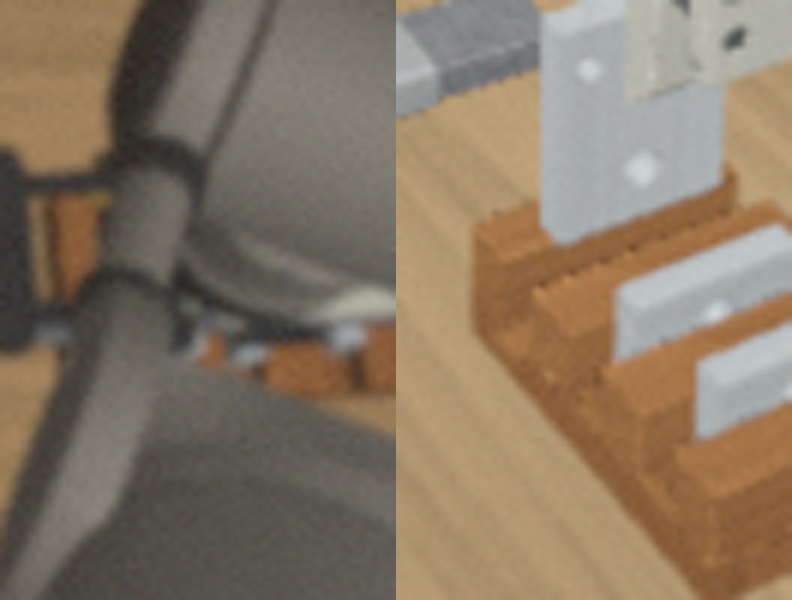

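```bash
python3 - <<'E'
from h import *
r=[547,-194.88,.0313]
f=lambda X:((proj("side",X)+.5-[245,240])*6+[396,0]).round().tolist()
print("xmin walls y=70,48,32,8,-8,-32",f(W(r,[[-45,y,45] for y in(70,48,32,8,-8,-32)])))
print("xmax y=70,48",f(W(r,[[45,y,45] for y in(70,48)])))
print("foot front/back at floor y=70,-70",f(W(r,[[-45,70,0],[-45,-70,0]])))
print("smallplates -30,-6 top",f(W(r,[[-30,6,59],[-30,-6,59],[-30,-34,59],[-30,-46,59]])))
p=[545.3,-154.9,.0313]
print("plate bottom -30+6,-30-6,30-6",f(W(p,[[-30,6,58],[-30,-6,58],[30,-6,58]])))
print("top",f(W(p,[[-30,6,138],[-30,-6,138]])))
E
```

```text
xmin walls y=70,48,32,8,-8,-32 [[467.0, 222.0], [501.0, 261.0], [527.0, 290.0], [566.0, 335.0], [594.0, 367.0], [636.0, 415.0]]
xmax y=70,48 [[700.0, 135.0], [737.0, 170.0]]
foot front/back at floor y=70,-70 [[468.0, 329.0], [703.0, 611.0]]
smallplates -30,-6 top [[612.0, 287.0], [633.0, 310.0], [684.0, 365.0], [707.0, 390.0]]
plate bottom -30+6,-30-6,30-6 [[544.0, 217.0], [563.0, 238.0], [723.0, 177.0]]
top [[545.0, 9.0], [565.0, 29.0]]
```

```bash
python3 - <<'E'
from h import *
s=np.mean([bot.capture("side").astype(float) for _ in range(4)],0)
s=s[235:310,250:350].clip(0,255).astype(np.uint8)
cv2.imwrite("pics/d.png",cv2.resize(s,None,fx=8,fy=8,interpolation=cv2.INTER_CUBIC));print(bot.get_obs()["tool_pos"])
E
```

```text
[ 545.77988706 -154.97173533  123.43127645]
```

View pics/d.png

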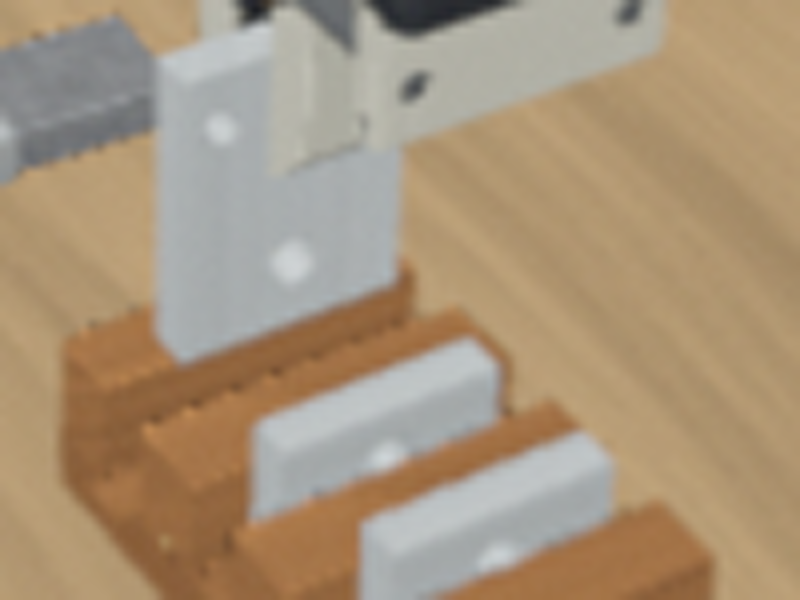

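```bash
python3 - <<'E'
from h import *
c=lambda p:cr(250,235,8,p)
R=[[-45,70],[-45,48],[-45,32],[-45,8],[-45,-8],[45,32],[45,8],[45,-8],[45,-48],[45,-70]]
ob=c([[65,345],[100,388],[143,428],[195,487],[235,540],[460,312],[508,355],[553,402],[660,503],[712,558]])
q,e=fit([("side",[a+[45] for a in R],ob)],[547,-195,.03]);print("rack",q,e,"slot",W(q,[0,40,45]))
o=c([[157,335],[180,362],[398,280],[158,62],[181,88]])
L=np.float64([[-30,6,0],[-30,-6,0],[30,-6,0],[-30,6,80],[-30,-6,80]])
def r(p): return (proj("side",W([p[0],p[1],.0313],L+[0,0,p[2]]))-o).ravel()
s=least_squares(r,[545,-155,58],loss="soft_l1");print("plate",s.x,r(s.x).round(1))
S=[[-30,6,59],[-30,-6,59],[30,6,59],[30,-6,59],[-30,-34,59],[-30,-46,59],[30,-34,59],[30,-46,59]]
print("small plates", fit([("side",S,c([[254,425],[275,448],[472,338],[500,366],[360,520],[390,545],[582,432],[612,462]]))],[547,-195,.03]))
E
```

```text
rack [ 5.47530720e+02 -1.96982667e+02  3.21278366e-02] [[-0.6, -0.7], [0.7, 0.5], [-0.4, 0.3], [-0.2, 0.5], [-0.6, -0.9], [-0.3, -0.7], [0.9, 0.9], [0.2, -0.2], [-0.2, -0.3], [0.9, 0.2]] slot [[ 546.24582807 -157.00330959   45.        ]]
plate [ 547.74391192 -150.36758386   51.88607098] [-0.1 -0.   0.3  0.2 -0.6  0.3 -0.1 -0.2  0.4 -0.2]
small plates (array([ 5.49529972e+02, -1.95216596e+02,  4.60060325e-02]), [[0.6, -0.5], [1.6, 0.4], [0.0, -0.6], [0.3, -0.5], [-0.4, 0.5], [-0.2, 1.5], [-0.8, -0.2], [-0.5, -0.1]])
```

From the side view, with the foot 58 mm up, plate and slot agree to under 1 mm across the slot. I'll lower gently and watch the force.

```bash
python3 -m pendant '[[[0,0,-0.1],[0,0,0],-1],[[0,0,-0.1],[0,0,0],-1],[[0,0,-0.08],[0,0,0],-1],[[0,0,-0.06],[0,0,0],-1],[[0,0,-0.06],[0,0,0],-1],[[0,0,-0.06],[0,0,0],-1],[[0,0,-0.04],[0,0,0],-1],[[0,0,-0.04],[0,0,0],-1],[[0,0,0],[0,0,0],-1],[[0,0,0],[0,0,0],-1]]'
```

```text
time: 13.93
tool_pos: [545.5, -154.8, 106.6]
tcp_rot: [3.141, -0.0, -3.111]
contact_force: [-0.1, 0.0, -1.7]
grip_width: 11.7
finger_force: 30.0
```

```bash
python3 -m pendant '[[[0,0,-0.07],[0,0,0],-1],[[0,0,-0.07],[0,0,0],-1],[[0,0,-0.07],[0,0,0],-1],[[0,0,-0.07],[0,0,0],-1],[[0,0,-0.07],[0,0,0],-1],[[0,0,-0.07],[0,0,0],-1],[[0,0,-0.07],[0,0,0],-1],[[0,0,-0.07],[0,0,0],-1],[[0,0,-0.07],[0,0,0],-1],[[0,0,0],[0,0,0],-1]]'
```

```text
time: 14.77
tool_pos: [545.2, -154.7, 87.2]
tcp_rot: [3.141, -0.001, -3.111]
contact_force: [-0.6, -0.0, -1.0]
grip_width: 12.0
finger_force: 30.0
```

```bash
python3 -m pendant '[[[0,0,-0.05],[0,0,0],-1],[[0,0,-0.04],[0,0,0],-1],[[0,0,-0.03],[0,0,0],-1],[[0,0,-0.03],[0,0,0],-1],[[0,0,-0.02],[0,0,0],-1],[[0,0,-0.02],[0,0,0],-1],[[0,0,-0.02],[0,0,0],-1],[[0,0,0],[0,0,0],-1],[[0,0,0],[0,0,0],-1],[[0,0,0],[0,0,0],-1]]'
```

```text
time: 15.6
tool_pos: [545.5, -154.8, 82.0]
tcp_rot: [-3.141, 0.0, -3.111]
contact_force: [-1.8, 0.1, 6.7]
grip_width: 11.8
finger_force: 30.0
```

Floor contact shows as about +8 N in z. Now I'll release a little, retreat straight up, and look.

```bash
python3 -m pendant '[[[0,0,0],[0,0,0],-0.7],[[0,0,0],[0,0,0],-0.6],[[0,0,0],[0,0,0],-0.5],[[0,0,0],[0,0,0],-0.5],[[0,0,0],[0,0,0],-0.5],[[0,0,0.1],[0,0,0],-0.5],[[0,0,0.3],[0,0,0],-0.5],[[0,0,0.4],[0,0,0],-0.5],[[0,0,0.5],[0,0,0],-0.5],[[0,0,0.5],[0,0,0],-0.5]]'
python3 -m pendant '[[[0,0,0.6],[0,0,0],-0.5],[[0,0,0.6],[0,0,0],-0.5],[[0,0,0.6],[0,0,0],-0.5],[[0,0,0.6],[0,0,0],-0.5],[[0,0,0.5],[0,0,0],-0.5],[[-0.5,0,0],[0,0,0],-0.5],[[-0.6,0,0],[0,0,0],-0.5],[[-0.6,0,0],[0,0,0],-0.5],[[-0.4,0,0],[0,0,0],-0.5],[[0,0,0],[0,0,0],-0.5]]'
python3 - <<'E'
from h import *
cv2.imwrite("pics/e.png",cv2.resize(bot.capture("side")[100:350,130:450],(800,600*250//240),interpolation=cv2.INTER_CUBIC)[:600])
E
```

```text
time: 16.43
tool_pos: [545.5, -154.8, 136.7]
tcp_rot: [3.142, 0.0, -3.111]
contact_force: [-0.5, -0.2, -0.3]
grip_width: 23.0
finger_force: 0.0
time: 17.27
tool_pos: [480.7, -154.6, 223.5]
tcp_rot: [-3.141, -0.0, -3.111]
contact_force: [0.0, -0.3, 0.4]
grip_width: 23.0
finger_force: 0.0
```

View pics/e.png

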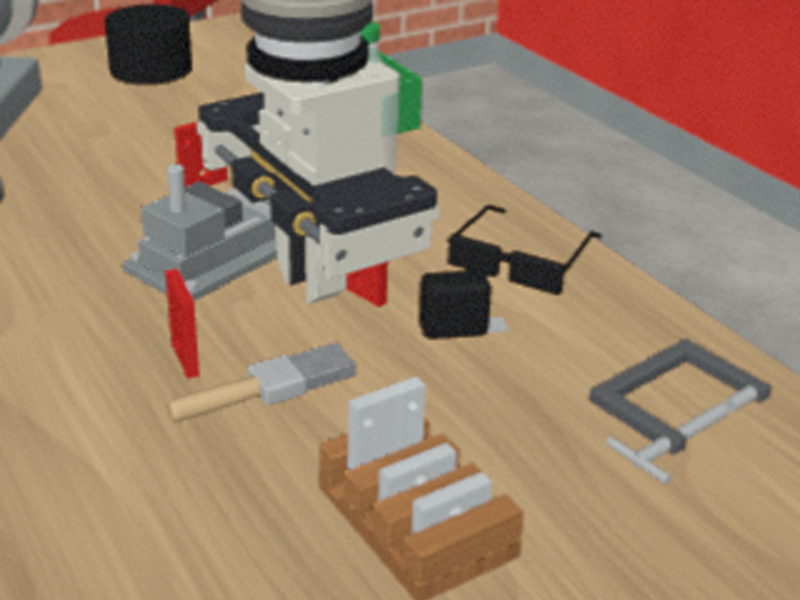

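The plate stands upright and seated in the slot at (387,425). The small plates, brush and tape measure are undisturbed, and the jaw is still open with its post at (177,190). Handing in.

```bash
python3 -c "
from plant import bot
print(bot.close_job())"
```

```text
the job is handed in; nothing more can be done
None
```

The job is handed in at about 17 s: the vise is fully open, the drilled plate stands upright on the floor of the empty slot, and the last picture shows the small plates, brush and tape measure undisturbed.

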